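# Switch the bearing feeder to its other chute and empty the magazine

## Task

Switch the bearing feeder over: press down the raised end of its yellow seesaw gate so that it rocks across its pivot and will feed the chute opposite to the one it serves now. Then draw the shutter's red tab fully towards the front to let all three bearings roll out, and once they have run into that chute push the shutter fully home again, ready for refilling. It is all fingertip work and nothing needs gripping: do not touch the bearings themselves, and leave the loose things on the bench where they are.

Things in the scene. Friction and masses are not known exactly. Their poses are not given: they have to be found in the camera images.
- feeder: the bench bearing feeder, fixed: dark steel base plate 100 x 480 x 10 mm, origin at the centre of its underside on the bench, x to its back (away from the robot), y to its left, z up; yawed up to 0.2 rad. Its parts lie in its y-z plane: the magazine over the middle of the yellow seesaw gate, a fixed chute on either side.
- magazine (a point): centre of the top mouth of the sheet-metal magazine, 221 mm above the bench over the feeder's origin. The magazine is 50 mm wide in y, reaches from x = -14 to +24 mm of the feeder (with the blue mast behind) and from z = 127 to 221 mm; the top bearing stands up to z = 239 mm at the start.
- left_chute (a point): middle of the floor of the left run-out chute, an open channel along y that slopes down outwards from y = 105 mm (floor z = 57 mm) to a stop at y = 230 mm of the feeder; its walls, 22 mm apart over all, rise 24 mm from its floor. Bearings stop in it on edge, one against the other.
- right_chute (a point): the same on the right (feeder's -y)
- gate (a joint): angle of the yellow seesaw gate, a 200 x 21 mm trough on a pivot along the feeder's x, 75 mm above the bench at its origin. -0.26 to 0.26 rad: positive = left (+y) end up, feeds the right chute; negative = right end up, feeds the left chute. Top-heavy: it rests on either stop and, pushed past level, falls over by itself; about 0.5 N on a pad moves it. Starting side varies.
- left_pad (a point): top centre of the red finger pad (27 x 31 mm in x, y) at the gate's left end: 85 mm left of the pivot, 25 mm in front of the feeder's y-z plane and 41 mm above the pivot in the gate's own frame; about 136 mm (raised) or 93 mm (lowered) above the bench. Nothing is under the pads in their stroke.
- right_pad (a point): the same at the gate's right end, 85 mm right of the pivot
- shutter (a joint): draw of the shutter blade under the magazine's stack: 0 fully home (shut), 0.030 m fully drawn to the front (the feeder's -x). Friction holds it anywhere; it moves at about 1.5 N. The bearings drop at about 0.015 to 0.02.
- tab (a point): point on the shutter's upright red tab (5 mm thick in x, 34 mm wide in y, 36 mm tall), at mid-thickness, 3 mm below its top edge (z = 166 mm). Shut, it is 77.5 mm in front of the feeder's y-z plane; between it and the magazine there is only the flat shutter strip (top z = 135 mm) and, within 49 mm of the plane, two guide rails (top z = 136 mm).
- bearing_0: ball bearing, 35 mm across, 11 mm wide, about 50 g, oiled, standing on edge in the magazine (lowest of the stack at the start); origin on its axis at one face, so its height is that of the bearing's centre
- bearing_1: ball bearing, 35 mm across, 11 mm wide, about 50 g, oiled, standing on edge in the magazine (middle of the stack at the start); origin on its axis at one face, so its height is that of the bearing's centre
- bearing_2: ball bearing, 35 mm across, 11 mm wide, about 50 g, oiled, standing on edge in the magazine (top of the stack at the start); origin on its axis at one face, so its height is that of the bearing's centre
- screwdriver: yellow-handled screwdriver, 206 mm, lying in front of the feeder's right half; bystander
- cutters: red side cutters, 147 mm, lying behind the feeder; bystander
- jar: white jar with a black cap, 56 mm across, 55 mm tall, behind the feeder; bystander
- flange: flat aluminium plate with a hole, 60 x 90 x 10 mm, in front of the feeder's left half; bystander
- pin_block: small white block with a pin, 30 x 40 x 36 mm, behind the feeder; bystander
- hexes: red folding hex key set, 31 x 100 x 22 mm, behind the feeder; bystander
- pulley: turned aluminium pulley, 60 mm across, 36 mm tall, to the right; bystander

How it is judged (in metres and radians):
On the way, in this order (a step that is already met when the one before it is completed fails the run):
1. the gate has been rocked over and rests on its other stop, with the shutter shut and all bearings still in the magazine (distance of left_pad from where it was at the start of the episode above 0.0247 m and (value of joint gate above 0.22 rad or value of joint gate below -0.22 rad) and z of each of bearing_0, bearing_1, bearing_2 in the frame of feeder above 0.142 m and value of joint shutter below 0.006 m), for 0.2 s.
2. the shutter has been drawn (value of joint shutter above 0.016 m), for 0.1 s.
3. all three bearings lie in the chute that the gate now serves (distance of left_pad from where it was at the start of the episode above 0.0247 m and ((value of joint gate below -0.22 rad and y of bearing_0 in the frame of feeder between 0.112 and 0.235 m and y of bearing_1 in the frame of feeder between 0.112 and 0.235 m and y of bearing_2 in the frame of feeder between 0.112 and 0.235 m) or (value of joint gate above 0.22 rad and y of bearing_0 in the frame of feeder between -0.235 and -0.112 m and y of bearing_1 in the frame of feeder between -0.235 and -0.112 m and y of bearing_2 in the frame of feeder between -0.235 and -0.112 m))), for 0.2 s.
At the end, for the whole second after the job is handed in: The gate rests within 0.04 rad of the stop opposite to the one it started on, all three bearings lie at rest between the walls of the run-out chute on the gate's low side, and the shutter is shut to within 3 mm (all of step 3 and value of joint shutter below 0.003 m and linear speed of each of bearing_0, bearing_1, bearing_2 below 0.02 m/s); the robot touches nothing.
It fails at once if a bearing was touched by the robot (contact force between any of the fingers, the arm and bearing_0 above 0.3 N or contact force between any of the fingers, the arm and bearing_1 above 0.3 N or contact force between any of the fingers, the arm and bearing_2 above 0.3 N).
It fails at once if a bearing was lifted out of the feeder (z of any of bearing_0, bearing_1, bearing_2 in the frame of feeder above 0.24 m).
It fails at once if a bystander was moved more than 15 mm (distance of any of screwdriver, cutters, jar, flange, pin_block, hexes, pulley from where it was at the start of the episode above 0.015 m).
It also fails if it takes over 48 s, if anything falls off the work surface, if the arm or the gripper's body presses on something with over 40 N, if the wrist force passes 120 N, or if a joint passes its speed limit or range.

## Robot

A 6-joint arm with a two-finger parallel gripper is mounted at the origin on a cart in front of the work surface, level with it; the furniture and walls round the work are solid. World frame = base frame: x ahead of the robot, y to its left, z up, the work surface at z = 0. Lengths are in m, angles in degrees, forces in N, time in s.
With the tool pointing down it reaches from about 0.325 to 0.75 m from the base axis. Payload 7.6 kg.
Tool frame: the origin (TCP) lies between the finger pads; the fingertips stand 22 mm ahead of it and the grasp point (between the pads) lies 3 mm ahead of it (bot.nose_length is the z of the fingertips in the tool frame, in m); z points along the fingers, y is the line along which they close (so a half turn about z gives the same grasp; the last joint's range is limited). The gripper opens to 85 mm and grips with 20 to 120 N. Pads are 22 mm wide; open, the fingers measure 114 mm over their backs; the gripper's body (76 mm by 85 mm) begins 54 mm behind the grasp point. The pads swing forward as they close: fully open they stand 13 mm farther back than shut.
Start: joints at [-67.913, 2.991, 80.254, -0, 96.75, -4.028], TCP at [0.231, -0.471, 0.229] pointing down, gripper open.
Joint ranges: [-166.34, 166.34], [-52.06, 124.39], [6.96, 135.62], [-60.46, 240.46], [14.63, 156.25], [-167.68, 167.68]. Speed limits (degrees/s): [147.25, 147.25, 172.46, 180, 180, 180].

## Interface

Orientations are given as a 3x3 rotation matrix whose columns are the frame's x, y, z axes.
In Python, from workcell import bot gives the robot as it stands. The module is installed in compiled form; this text tells all that it offers.
- The arm moves only by the shell command python3 -m inch 'ROWS' [FORCE]. ROWS is JSON, one flat list of numbers, 7 for each row, row after row: the shift along the tool's x, y, z in units of 30 mm (1.0 is 30 mm), then the turn, a rotation vector about the tool's x, y, z in units of 6 degrees (1.0 is 6 degrees), then the finger opening in mm, from 0 to 85.4. A call has exactly 10 rows; each row shifts and turns the commanded pose from where the row before left it, along the tool's axes as they then stand; what a row does not reach is not made up. A row lasts 1/12 s, in which the tool goes at most 41.7 mm and 7.16 degrees, less where a joint would pass 70% of its speed; a pose out of reach is approached as far as the arm can. A call is refused whole if a number of a shift passes 1 or a number of a turn 1, either way. A call with a gripper value outside its range is refused whole. The fingers move at their own pace and stop on an object; FORCE is the grip in N (left out, the last holds). Time passes only in rows, so rows that do not move let the fingers close, or fill a call up. It gives the time, the measured TCP pose, the force, the opening and the grip force at its end, in the units of the state.
- bot.state(): the state, without advancing time (a new reading comes with each control period).
- bot.grab_frame(name): name is "side" or "top"; returns a dict with "pixels" (400x640x3 uint8, red, green, blue), "intrinsics" (3x3 intrinsics, pixels), "dist_coeffs" ([k1, k2, p1, p2, k3] as OpenCV has them; the pictures are not rectified), "view" (4x4, takes a point from world to camera coordinates). Camera axes: x right, y up, looking along -z (the intrinsics and any distortion apply to the point x, -y, -z); pixel columns grow to the right and rows downward; lengths in m; the calibration is good to about 2 mm. A picture is of the moment at which its call begins. There is no depth.
- bot.close_job(): hands the job in; it is judged then, once.
The state is a dict: "clock": time; "qpos": joint angles; "dq": joint speeds; "joint_efforts": joint torques, N m; "tcp_pos": TCP position; "eef_rot": TCP orientation; "force": force on the tool from outside, world axes, zero at the start; "torque": the same for the moment, N m; "gripper_width": finger opening in m; "grip_force": force on a finger pad.
Only numpy, scipy, OpenCV 4.12 (cv2) and the standard library are available. Lean on these libraries where they do the work, as an engineer would, in place of code of your own. Each camera call takes 0.05 s, during which the arm holds its last target. There are 200 camera calls.

## Working session

There is one attempt and no reset: what is moved stays moved. The work goes in short steps, Python scripts to look and compute and a shell command to move; the robot and the scene stay as the last step left them, time stands still between calls to the robot, and variables do not carry over. Pictures are saved under pics/ and viewed, at most 10 in all, crops included, and the job is handed in when it is done.

```bash
mkdir -p pics
cat > h.py <<'E'
import numpy as np, cv2
from workcell import bot
def ray(f,uv):
    p=cv2.undistortPoints(np.array([[uv]],float),np.array(f["intrinsics"],float),np.array(f["dist_coeffs"],float))[0,0]
    V=np.array(f["view"]);R=V[:3,:3];t=V[:3,3]
    return -R.T@t, R.T@np.array([p[0],-p[1],-1.])
def onz(f,uv,z):
    c,d=ray(f,uv);return c+d*(z-c[2])/d[2]
def proj(f,P):
    V=np.array(f["view"]);c=V[:3,:3]@np.array(P,float)+V[:3,3]
    return cv2.projectPoints(np.array([[c[0],-c[1],-c[2]]]),np.zeros(3),np.zeros(3),np.array(f["intrinsics"],float),np.array(f["dist_coeffs"],float))[0][0,0]
def tri(fa,a,fb,b):
    A=0;B=0
    for f,u in((fa,a),(fb,b)):
        c,d=ray(f,u);d=d/np.linalg.norm(d);M=np.eye(3)-np.outer(d,d);A=A+M;B=B+M@c
    return np.linalg.solve(A,B)
def snap(n,name):
    f=bot.grab_frame(n);cv2.imwrite(f"pics/{name}.png",f["pixels"][:,:,::-1]);return f
E
python3 - <<'E'
from h import *
import pickle
o={}
for n in("side","top"):
    f=snap(n,n+"0");o[n]=f
    c,_=ray(f,(320,200));print(n,c,f["view"])
pickle.dump(o,open("f0.pkl","wb"))
s=bot.state();print(s["tcp_pos"],s["eef_rot"],s["clock"],bot.nose_length)
E
```

```text
side [0.59629068 1.08934731 0.66459063] [[-0.99963102  0.02312796 -0.01424494  0.58034333]
 [-0.02254183 -0.41374018  0.91011589 -0.14070625]
 [ 0.01515542  0.91010118  0.41410887 -1.27566618]
 [ 0.          0.          0.          1.        ]]
top [ 0.4587512  -0.03214268  1.35170245] [[-0.02542263 -0.99937283  0.02465041 -0.05377988]
 [ 0.99468814 -0.02282771  0.10037131 -0.59272026]
 [-0.09974564  0.02707117  0.99464464 -1.29783502]
 [ 0.          0.          0.          1.        ]]
[ 0.23102151 -0.47113416  0.22835439] [[ 8.97900737e-01  4.40197667e-01 -5.30567019e-04]
 [ 4.40197971e-01 -8.97899733e-01  1.34755290e-03]
 [ 1.16793658e-04 -1.44352327e-03 -9.99998951e-01]] 0.1 0.022
```

View pics/side0.png

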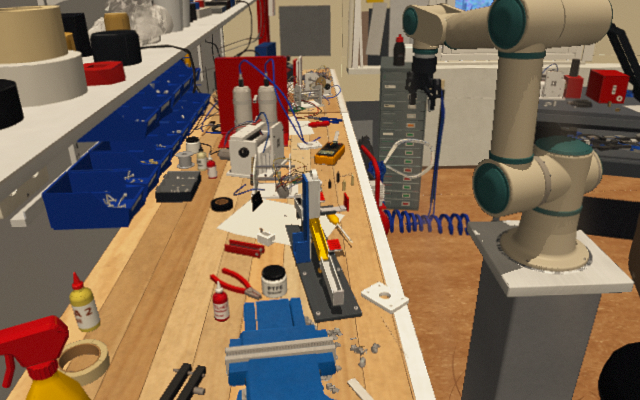

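View pics/top0.png

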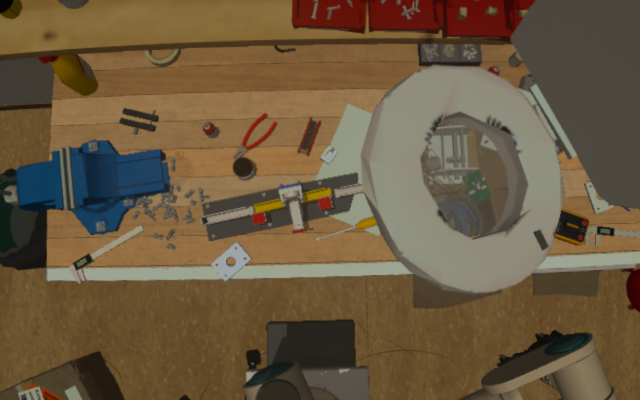

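Side view: the feeder is near (325,250), with the tab at about (347,202). Top view: pads at about (260,217) and (325,203), tab at about (297,230). I'll zoom in and measure the red blobs.

Run:
```python
from h import *
import pickle
o=pickle.load(open("f0.pkl","rb"))
for n,(x0,y0,x1,y1) in dict(side=(280,160,370,330),top=(195,160,375,260)).items():
    im=o[n]["pixels"];c=im[y0:y1,x0:x1]
    hsv=cv2.cvtColor(c,cv2.COLOR_RGB2HSV)
    m=(((hsv[...,0]<6)|(hsv[...,0]>174))&(hsv[...,1]>150)&(hsv[...,2]>80)).astype(np.uint8)
    N,l,s,ce=cv2.connectedComponentsWithStats(m)
    for i in range(1,N):
        if s[i,4]>8: print(n,s[i]+[x0,y0,0,0,0],ce[i]+[x0,y0])
    k=3.4 if n=="side" else 4.4
    cv2.imwrite(f"pics/{n}0c.png",cv2.resize(c,None,fx=k,fy=k,interpolation=cv2.INTER_CUBIC)[:,:,::-1])
a=cv2.imread("pics/side0c.png");b=cv2.imread("pics/top0c.png")
print(a.shape,b.shape)
```

```text
side [320 192   5   8  28] [321.35714286 196.03571429]
side [344 193   5  18  54] [346.31481481 201.46296296]
side [327 239  14  11 115] [333.48695652 244.13043478]
top [318 197  14  13 140] [324.43571429 203.17142857]
top [252 213  13  12 126] [258.21428571 218.28571429]
top [293 229  13   3  19] [299.15789474 230.05263158]
(578, 306, 3) (440, 792, 3)
```

View pics/side0c.png

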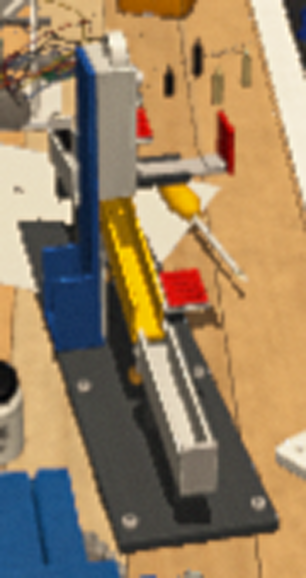

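View pics/top0c.png

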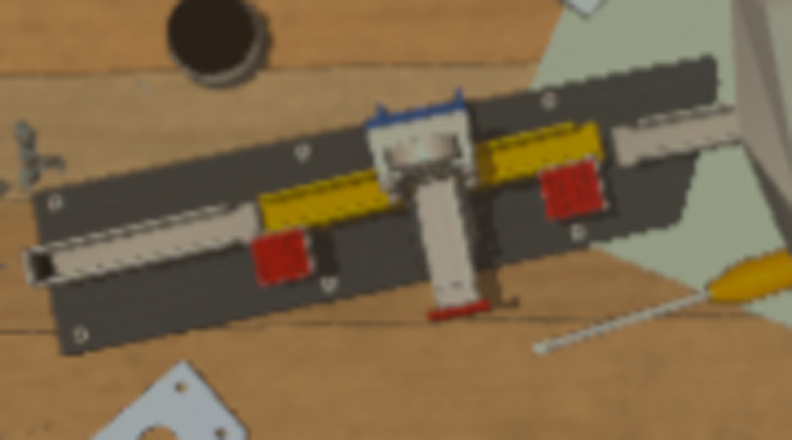

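The crops show the left end of the gate meeting the left chute (low) and the right end raised. I'll confirm this by triangulation and fit the feeder frame.

```bash
cat >> h.py <<'E'
def rz(a): return np.array([[np.cos(a),-np.sin(a),0],[np.sin(a),np.cos(a),0],[0,0,1.]])
E
python3 - <<'E'
from h import *
import pickle
o=pickle.load(open("f0.pkl","rb"));T,S=o["top"],o["side"]
print("L tri",tri(T,(258.2,218.3),S,(333.5,244.1)))
for g in(.26,-.26):
    # pad in feeder frame: y=85c-41s ; z=75+85s+41c
    c,s=np.cos(g),np.sin(g)
    L=np.array([-.025,.085*c-.041*s,.075+.085*s+.041*c]);R=np.array([-.025,-.085*c-.041*s,.075-.085*s+.041*c])
    l=onz(T,(258.2,218.3),L[2]);r=onz(T,(324.4,203.2),R[2])
    d=l-r;yaw=np.arctan2(-d[0],d[1]);print(g,"len",np.hypot(*d[:2]),"exp",L[1]-R[1],"yaw",yaw)
    Rm=rz(yaw);og=((l-Rm@L)+(r-Rm@R))/2
    print("origin",og,"L",l,"R",r)
    for nm,P in dict(tab=(-.0775,0,.166),tabtop=(-.0775,0,.169),L=L,mouth=(.005,0,.221)).items():
        w=Rm@np.array(P)+[og[0],og[1],0];print(nm,w,proj(T,w),proj(S,w))
E
```

```text
L tri [0.54052038 0.1075788  0.08961988]
0.26 len 0.16200040370061183 exp 0.16428629628286726 yaw 0.22536971161725544
origin [5.78457540e-01 3.92283039e-02 4.16333634e-17] L [0.53834431 0.10231971 0.13647384] R [ 0.57454601 -0.05558395  0.09277014]
tab [0.50291739 0.02190963 0.166     ] [291.95900895 232.09346029] [347.20574132 196.57734482]
tabtop [0.50291739 0.02190963 0.169     ] [291.89835411 232.0460596 ] [347.22173954 195.40763475]
L [0.5380889  0.10343376 0.13647384] [257.7304403  218.41857694] [334.12140783 224.668574  ]
mouth [0.5833311  0.04034564 0.221     ] [281.75589441 194.8788172 ] [312.44025132 178.65435205]
-0.26 len 0.1645586163934081 exp 0.16428629628286726 yaw 0.1791267158333373
origin [5.82344435e-01 2.02752244e-02 4.16333634e-17] L [0.54120674 0.10715543 0.09277014] R [ 0.57052621 -0.05477019  0.13647384]
tab [0.50608446 0.00646702 0.166     ] [298.65471221 230.55778776] [345.3289015  193.84439117]
tabtop [0.50608446 0.00646702 0.169     ] [298.61099937 230.50652857] [345.34270821 192.68553416]
L [0.541231   0.10702145 0.09277014] [258.25454725 218.28887063] [332.7706857  242.73203169]
mouth [0.58726443 0.02116608 0.221     ] [290.42187483 192.90769868] [310.55554695 175.41965146]
```

Confirmed: the gate is at -0.26, so the right pad is raised. The feeder origin is at (0.582, 0.020) with yaw 0.179. I'll close the fingers and align the tool with the feeder first.

```bash
cat >> h.py <<'E'
Y=.1791;O=np.array([.5823,.0203,0]);F=rz(Y)
def go(x,y,ztip):
    "remaining tool-axis shift (units) and turn to put fingertips at feeder point, tool down, x along feeder x"
    s=bot.state();R=np.array(s["eef_rot"]);p=np.array(s["tcp_pos"])
    Rt=F@np.diag([1,-1,-1.]);tip=p+R[:,2]*.022
    turn=cv2.Rodrigues(R.T@Rt)[0].ravel()*180/np.pi/6
    d=O+F@np.array([x,y,ztip])-Rt[:,2]*0.022-p
    print("t%.2f"%s["clock"],"tip feeder",((F.T@(tip-O))*1000).round(1),"shift",(Rt.T@d/.03).round(2),"turn",turn.round(2),"F feeder",(F.T@np.array(s["force"])).round(1))
E
python3 -m inch '[0,0,0,0,0,0.88,0, 0,0,0,0,0,0.88,0, 0,0,0,0,0,0.88,0, 0,0,0,0,0,0,0, 0,0,0,0,0,0,0, 0,0,0,0,0,0,0, 0,0,0,0,0,0,0, 0,0,0,0,0,0,0, 0,0,0,0,0,0,0, 0,0,0,0,0,0,0]' 40; python3 -c "
from h import *
go(-.027,-.080,.165)"
```

```text
clock: 0.93
tcp_pos: [0.2311, -0.4714, 0.2291]
eef_rot: [[0.984, 0.179, 0.0], [0.179, -0.984, -0.0], [0.0, 0.0, -1.0]]
force: [-0.3, -0.6, -0.6]
gripper_width: -0.0003
grip_force: 0.0
t0.93 tip feeder [-433.2 -421.3  207.1] shift [ 13.54 -11.38   1.4 ] turn [ 0.   -0.    0.01] F feeder [-0.4 -0.5 -0.6]
```

```bash
python3 -m inch '[0.68,-0.57,0,0,0,0,0, 0.68,-0.57,0,0,0,0,0, 0.68,-0.57,0,0,0,0,0, 0.68,-0.57,0,0,0,0,0, 0.68,-0.57,0,0,0,0,0, 0.68,-0.57,0,0,0,0,0, 0.68,-0.57,0,0,0,0,0, 0.68,-0.57,0,0,0,0,0, 0.68,-0.57,0,0,0,0,0, 0.68,-0.57,0,0,0,0,0]' >/dev/null
python3 -m inch '[0.68,-0.57,0,0,0,0,0, 0.68,-0.57,0,0,0,0,0, 0.68,-0.57,0,0,0,0,0, 0.68,-0.57,0,0,0,0,0, 0.68,-0.57,0.2,0,0,0,0, 0.68,-0.57,0.2,0,0,0,0, 0.68,-0.57,0.3,0,0,0,0, 0.68,-0.57,0.3,0,0,0,0, 0.68,-0.57,0.4,0,0,0,0, 0.68,-0.57,0,0,0,0,0]' >/dev/null; python3 -c "
from h import *
go(-.027,-.080,.165)"
```

```text
t2.60 tip feeder [-25.3 -77.8 162.3] shift [-0.06  0.07 -0.09] turn [-0.01  0.04  0.01] F feeder [-1.  -1.1 -1.2]
```

```bash
python3 -m inch '[-0.05,0.05,0.22,0,0,0,0, 0,0.02,0.22,0,0,0,0, 0,0.02,0.22,0,0,0,0, 0,0.02,0.22,0,0,0,0, 0,0.02,0.22,0,0,0,0, 0,0.02,0.22,0,0,0,0, 0,0.02,0.22,0,0,0,0, 0,0.02,0.22,0,0,0,0, 0,0.02,0.22,0,0,0,0, 0,0,0,0,0,0,0]' >/dev/null
python3 - <<'E'
from h import *
go(-.027,-.080,.165)
f=snap("top","t1");s=snap("side","s1")
c=np.hstack([cv2.resize(f["pixels"][150:260,195:345],(600,440)),cv2.resize(s["pixels"][160:330,290:367],(199,440))])
cv2.imwrite("pics/c1.png",c[:,:,::-1])
E
```

```text
t3.43 tip feeder [-27.5 -85.4 103.8] shift [ 0.02 -0.18 -2.04] turn [-0.01  0.02  0.  ] F feeder [ 0.5  0.4 -0. ]
```

View pics/c1.png

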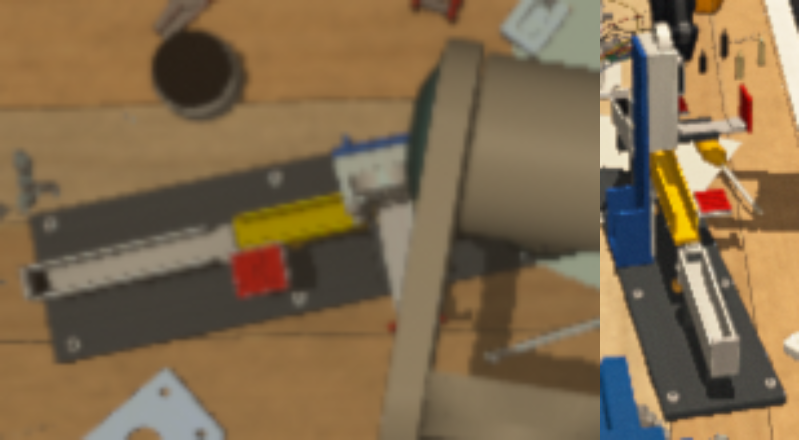

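The left end of the gate is now up, at (265,245) in the crop, and the pad has moved, so the gate has rocked over. Next I'll lift and move behind the tab.

```bash
python3 -m inch '[0,0,-0.8,0,0,0,0, 0,0,-0.8,0,0,0,0, 0,0,-0.8,0,0,0,0, -0.2,0,-0.8,0,0,0,0, -0.44,-0.4,0,0,0,0,0, -0.44,-0.6,0,0,0,0,0, 0,-0.7,0,0,0,0,0, 0,-0.7,0,0,0,0,0, 0,-0.44,0,0,0,0,0, 0,0,0,0,0,0,0]' >/dev/null
python3 - <<'E'
from h import *
go(-.059,0,.152)
f=snap("top","t2");s=snap("side","s2")
for nm,g in(("up",.26),("dn",-.26)):
    c,q=np.cos(g),np.sin(g);L=np.array([-.025,.085*c-.041*q,.075+.085*q+.041*c]);w=F@L+O;print(nm,proj(f,w),proj(s,w))
for n,fr in(("t",f),("s",s)):
    h=cv2.cvtColor(fr["pixels"],cv2.COLOR_RGB2HSV);m=(((h[...,0]<6)|(h[...,0]>174))&(h[...,1]>150)&(h[...,2]>80)).astype(np.uint8)
    N,l,st,ce=cv2.connectedComponentsWithStats(m)
    print(n,[(ce[i].round(1),st[i,4]) for i in range(1,N) if st[i,4]>8 and 190<ce[i][1]<260 and 240<ce[i][0]<360])
c=np.hstack([cv2.resize(f["pixels"][150:260,195:345],(450,330)),cv2.resize(s["pixels"][160:250,290:380],(330,330),interpolation=cv2.INTER_CUBIC)])
cv2.imwrite("pics/c2.png",c[:,:,::-1])
E
```

```text
t4.37 tip feeder [-58.9   1.8 202.4] shift [-0.    0.06  1.68] turn [-0.   -0.01  0.03] F feeder [-0.3  0.8 -0. ]
up [264.93406935 215.35717685] [330.61313188 221.12587564]
dn [258.24421519 218.30630333] [332.79015791 242.73740486]
t []
s [(array([321.5, 196.7]), np.int32(22)), (array([346.3, 201.9]), np.int32(55)), (array([333.5, 243.8]), np.int32(124)), (array([243.7, 248. ]), np.int32(409))]
```

View pics/c2.png

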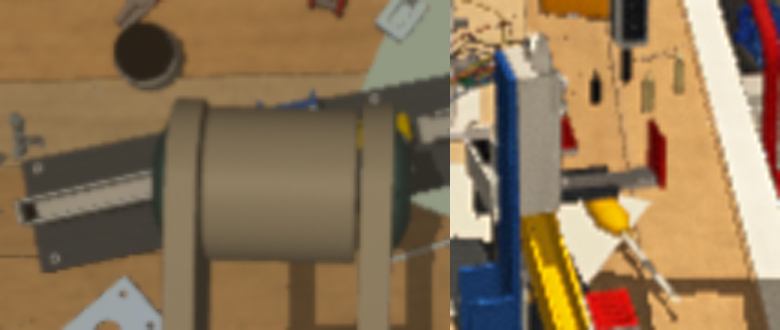

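The left pad is still at its lowered position (333.5,243.8), so the gate fell back: the press was too shallow. In this view the fingertip is at about (338.5,182). I'll check that against the tip height I assumed.

Run:
```python
from h import *
s=bot.grab_frame("side")
R=np.array(bot.state()["eef_rot"]);p=np.array(bot.state()["tcp_pos"])
for k in(-.02,0,.01,.022):print(k,proj(s,p+R[:,2]*k))
im=s["pixels"]
print(im[160:200,330:350].sum(2)[::2,::2])
for i,g in enumerate(np.arange(-.26,.1,.06)):
    c,q=np.cos(g),np.sin(g);print(g.round(2),proj(s,F@np.array([-.025,.085*c-.041*q,.075+.085*q+.041*c])+O))
a=cv2.imread("pics/s1.png")[:,:,::-1];h=cv2.cvtColor(a,cv2.COLOR_RGB2HSV);m=(((h[...,0]<6)|(h[...,0]>174))&(h[...,1]>150)&(h[...,2]>80)).astype(np.uint8)
N,l,st,ce=cv2.connectedComponentsWithStats(m);print([ce[i].round(1) for i in range(1,N) if st[i,4]>20 and 190<ce[i][1]<260 and 300<ce[i][0]<360])
```

```text
-0.02 [337.79144775 163.55735249]
0 [337.74961227 171.66154601]
0.01 [337.7286524  175.67135195]
0.022 [337.70346835 180.44627936]
[[266 278 199 207  59  61  68 437 508 499]
 [259 267 203 216  68  60  75 439 500 488]
 [212 227 194 211  72  61  86 431 494 499]
 [460 418 241 210  67  94  80 431 489 496]
 [469 386 232 211  68  65  73 436 487 474]
 [457 478 270 237 106 122 162 446 496 489]
 [454 470 457 347 286 386 392 489 502 490]
 [453 464 459 322  75 467 491 483 449 409]
 [457 455 422 327  70 353 396 376 477 482]
 [455 452 349 322  85 463 498 485 487 495]
 [298 460 390 293  76 457 471 458 485 495]
 [111 446 371 454 275 495 341 329 472 496]
 [ 95 442 441 454 482 494 345 315 470 496]
 [ 82 450 454 461 486 497 348 325 482 496]
 [316 465 461 454 499 499 348 334 474 487]
 [461 471 457 463 486 491 355 383 486 490]
 [463 466 472 385 495 498 499 373 474 490]
 [459 459 466 398 493 485 502 196 270 491]
 [451 454 464 410 478 489 488 201 123 429]
 [456 468 469 460 478 494 497 195 102 207]]
-0.26 [332.79015791 242.73740486]
-0.2 [332.66407864 240.31744726]
-0.14 [332.50338462 237.85349903]
-0.08 [332.3087095  235.35649703]
-0.02 [332.0808728  232.83759959]
0.04 [331.82087506 230.30810854]
[array([346.3, 201.6]), array([333.1, 237. ])]
```

The thin dark item in column 338 may be a background bottle. I'll zoom in to see where the fingers end.

Run:
```python
import cv2,numpy as np
a=cv2.imread("pics/s2.png")[130:215,300:370];b=cv2.imread("pics/side0.png")[130:215,300:370];c=cv2.imread("pics/s1.png")[130:215,300:370]
cv2.imwrite("pics/z.png",cv2.resize(np.hstack([a,b,c]),None,fx=3.8,fy=5,interpolation=cv2.INTER_NEAREST))
```

```text
(no output)
```

View pics/z.png

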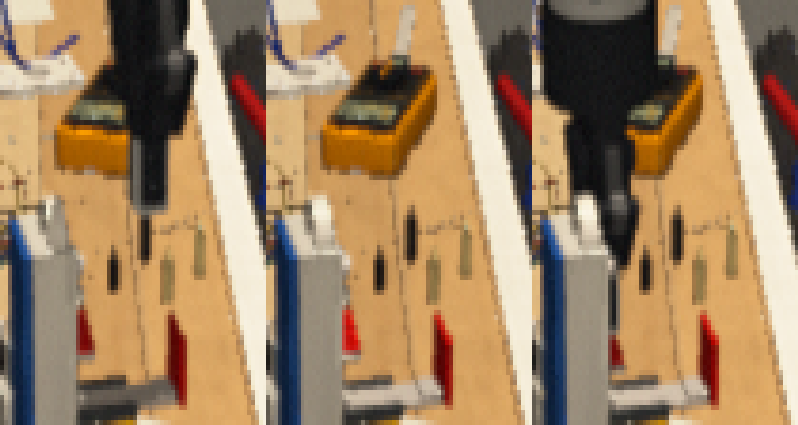

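The finger really ends at v≈172, about 20 mm higher than I assumed. That explains the shallow press, which left the gate at about -0.09. I'll go back and press 24 mm deeper.

```bash
python3 -m inch '[0,0.7,0,0,0,0,0, 0,0.7,0,0,0,0,0, 0.2,0.7,0,0,0,0,0, 0.5,0.7,0,0,0,0,0, 0.36,0,0,0,0,0,0, 0,0,0.5,0,0,0,0, 0,0,0.5,0,0,0,0, 0,0,0.4,0,0,0,0, 0,0,0.4,0,0,0,0, 0,0,0.3,0,0,0,0]' >/dev/null; python3 -c "
from h import *
go(-.027,-.083,.080)"
python3 -m inch '[0,0,0.25,0,0,0,0, 0,0,0.25,0,0,0,0, 0,0,0.25,0,0,0,0, 0,0,0.25,0,0,0,0, 0,0,0.25,0,0,0,0, 0,0,0.25,0,0,0,0, 0,0,0.25,0,0,0,0, 0,0,0.2,0,0,0,0, 0,0,0,0,0,0,0, 0,0,0,0,0,0,0]' >/dev/null
cat >> h.py <<'E'
def reds(f,x0=250,x1=360,y0=170,y1=260):
    h=cv2.cvtColor(f["pixels"],cv2.COLOR_RGB2HSV);m=(((h[...,0]<6)|(h[...,0]>174))&(h[...,1]>150)&(h[...,2]>80)).astype(np.uint8)
    N,l,st,ce=cv2.connectedComponentsWithStats(m)
    return [(ce[i].round(1).tolist(),int(st[i,4])) for i in range(1,N) if st[i,4]>8 and y0<ce[i][1]<y1 and x0<ce[i][0]<x1]
E
python3 - <<'E'
from h import *
go(-.027,-.083,.080)
print(reds(snap("side","s3")))
E
```

```text
t5.35 tip feeder [-27.8 -84.7 137.2] shift [ 0.02 -0.06  1.91] turn [-0.    0.01 -0.  ] F feeder [-0.3  0.2 -0.4]
t6.18 tip feeder [-27.5 -84.2  79.8] shift [ 0.02 -0.04 -0.01] turn [-0.    0.01  0.  ] F feeder [-0.1  0.8 -0.5]
[([346.4, 201.5], 53), ([331.4, 222.6], 40)]
```

The gate is over: the left pad is at (331.4,222.6), matching the raised prediction. I'll lift, move to the tab, and tilt the tool back 12° so the body stays clear of the magazine.

```bash
python3 -m inch '[0,0,-0.9,0,0,0,0, 0,0,-0.9,0,0,0,0, 0,0,-0.9,0,0,0,0, -0.2,0,-0.9,0,0,0,0, -0.4,-0.4,0,0,0,0,0, -0.34,-0.6,0,0,0,0,0, 0,-0.7,0,0,0,0,0, 0,-0.7,0,0,1,0,0, 0,-0.4,0,0,1,0,0, 0,0,0,0,0,0,0]' >/dev/null
python3 - <<'E'
from h import *
go(-.055,0,.13)
s=snap("side","s4");print(reds(s))
q=bot.state();R=np.array(q["eef_rot"]);p=np.array(q["tcp_pos"])
for k in(-.051,-.03,0,.003,.022):print(k,proj(s,p+R[:,2]*k))
cv2.imwrite("pics/z4.png",cv2.resize(s["pixels"][110:260,290:380],None,fx=4,fy=4,interpolation=cv2.INTER_CUBIC)[:,:,::-1])
E
```

```text
t7.07 tip feeder [-53.    2.  187.6] shift [0.09 0.07 1.9 ] turn [-0.01 -2.02  0.02] F feeder [-0.7 -0.6  0.1]
[([346.3, 202.2], 56), ([331.3, 222.6], 38)]
-0.051 [341.60876892 156.73123439]
-0.03 [339.69004804 165.31350911]
0 [336.99063739 177.38254775]
0.003 [336.72336519 178.57718938]
0.022 [335.0418102  186.09197007]
```

View pics/z4.png

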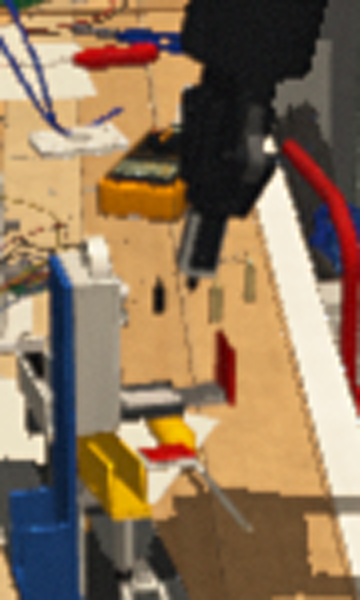

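The fingertip is at about (339,179), which matches TCP + 3 mm along z. That means the usable nose is 3 mm, not 22. The tab is at (346.3,202). I'll shift 6 mm back and descend 54 mm vertically behind the tab.

```bash
python3 -m inch '[0.2,0.07,0.04,0,0,0,0, -0.042,0,0.196,0,0,0,0, -0.042,0,0.196,0,0,0,0, -0.042,0,0.196,0,0,0,0, -0.042,0,0.196,0,0,0,0, -0.042,0,0.196,0,0,0,0, -0.042,0,0.196,0,0,0,0, -0.042,0,0.196,0,0,0,0, -0.042,0,0.196,0,0,0,0, -0.042,0,0.196,0,0,0,0]' >/dev/null
cat >> h.py <<'E'
def tip():
    s=bot.state();R=np.array(s["eef_rot"]);p=np.array(s["tcp_pos"])
    print("t%.2f"%s["clock"],"tip3 feeder",((F.T@(p+R[:,2]*.003-O))*1000).round(1),"F feeder",(F.T@np.array(s["force"])).round(1))
E
python3 - <<'E'
from h import *
tip();s=snap("side","s5");print(reds(s))
cv2.imwrite("pics/z5.png",cv2.resize(s["pixels"][150:225,300:375],None,fx=6,fy=6,interpolation=cv2.INTER_CUBIC)[:,:,::-1])
E
```

```text
t7.95 tip3 feeder [-49.   -2.4 152.6] F feeder [-0.2  0.3 -1.2]
[([346.3, 202.1], 56), ([331.3, 222.6], 38)]
```

View pics/z5.png

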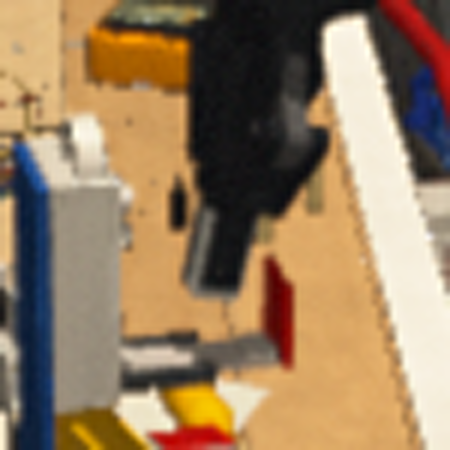

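The fingertip is behind the tab, about 15 mm below its top with a gap of about 9 mm. Now I'll draw it.

```bash
python3 -m inch '[-0.13,0,-0.028,0,0,0,0, -0.13,0,-0.028,0,0,0,0, -0.13,0,-0.028,0,0,0,0, -0.13,0,-0.028,0,0,0,0, -0.13,0,-0.028,0,0,0,0, -0.13,0,-0.028,0,0,0,0, -0.13,0,-0.028,0,0,0,0, -0.13,0,-0.028,0,0,0,0, -0.13,0,-0.028,0,0,0,0, 0,0,0,0,0,0,0]' >/dev/null;  python3 - <<'E'
from h import *
tip();s=snap("side","s6");print(reds(s,300,375))
for d in(0,.01,.02,.03):print(d,proj(s,F@np.array([-.0775-d,0,.152])+O))
E
```

```text
t8.83 tip3 feeder [-85.4  -2.4 153.5] F feeder [0.2 1.  0.8]
[([356.4, 201.6], 56), ([331.3, 222.7], 37)]
0 [345.2843809 199.2249712]
0.01 [349.36994427 198.8097499 ]
0.02 [353.44267935 198.39575339]
0.03 [357.50255102 197.98298592]
```

It has drawn about 25 mm, so I'll pull the remaining 5 to 6 mm.

```bash
python3 -m inch '[-0.05,0,-0.01,0,0,0,0, -0.05,0,-0.01,0,0,0,0, -0.05,0,-0.01,0,0,0,0, -0.05,0,-0.01,0,0,0,0, 0,0,0,0,0,0,0, 0,0,0,0,0,0,0, 0,0,0,0,0,0,0, 0,0,0,0,0,0,0, 0,0,0,0,0,0,0, 0,0,0,0,0,0,0]' >/dev/null;  python3 - <<'E'
from h import *
tip();s=snap("side","s7");print(reds(s,300,375))
f=snap("top","t7")
c=np.hstack([cv2.resize(f["pixels"][150:260,195:375],(450,275),interpolation=cv2.INTER_CUBIC),cv2.resize(s["pixels"][150:260,290:380],(225,275),interpolation=cv2.INTER_CUBIC)])
cv2.imwrite("pics/c7.png",c[:,:,::-1])
E
```

```text
t9.72 tip3 feeder [-91.   -2.4 153.2] F feeder [0.  0.5 1.1]
[([358.7, 201.1], 47), ([331.3, 222.6], 38)]
```

View pics/c7.png

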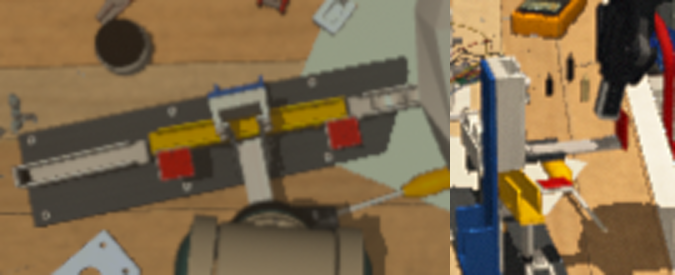

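The shutter is fully drawn: the tab moved 12.4 px, about 30 mm. The top crop shows the magazine empty at (240,110) and the gate tilted right. I'll lift over to the front of the tab.

```bash
python3 -m inch '[0.065,0,0.014,0,0,0,0, 0.104,0,-0.49,0,0,0,0, 0.104,0,-0.49,0,0,0,0, 0.104,0,-0.49,0,0,0,0, -0.478,0,-0.102,0,0,0,0, -0.478,0,-0.102,0,0,0,0, -0.478,0,-0.102,0,0,0,0, 0,0,0,0,0,0,0, 0,0,0,0,0,0,0, 0,0,0,0,0,0,0]' >/dev/null;  python3 - <<'E'
from h import *
tip();s=snap("side","s8");print(reds(s,300,375))
f=snap("top","t8");f0=cv2.imread("pics/top0.png")[:,:,::-1]
# bright pixel change along right chute
for y in range(-100,-236,-10):
    u=proj(f,F@np.array([0,y/1000,.085])+O);i,j=int(round(u[1])),int(round(u[0]))
    print(y,(j,i),f["pixels"][i-1:i+2,j].mean(1).astype(int),f0[i-1:i+2,j].mean(1).astype(int))
E
```

```text
t10.65 tip3 feeder [-132.5   -2.4  198.4] F feeder [ 1.4  0.2 -1.1]
[([358.5, 199.9], 53), ([331.3, 222.6], 38)]
-100 (333, 193) [68 70 75] [61 59 58]
-110 (337, 192) [134 136 136] [134 134 136]
-120 (341, 191) [133 136 137] [132 135 137]
-130 (345, 191) [126 120 115] [136 137 134]
-140 (349, 190) [154 155 151] [135 137 137]
-150 (353, 189) [136 138 137] [135 136 138]
-160 (357, 188) [110 101  94] [135 137 138]
-170 (361, 187) [138 143 143] [133 136 137]
-180 (365, 187) [123 124 124] [123 123 124]
-190 (369, 186) [123 124 124] [122 123 123]
-200 (373, 185) [123 119 115] [122 119 115]
-210 (376, 184) [139 139 140] [138 138 138]
-220 (380, 183) [139 139 140] [138 139 138]
-230 (384, 183) [139 140 140] [138 139 139]
```

Bearings show in the right chute back to about y = -127 mm, as expected for three in a row against the stop. Next I'll descend in front of the tab and push it home, with tip x going from -132 to -91.

```bash
python3 -m inch '[-0.104,0,0.49,0,0,0,0, -0.104,0,0.49,0,0,0,0, -0.104,0,0.49,0,0,0,0, 0,0,0,0,0,0,0, 0.19,0,0.04,0,0,0,0, 0.19,0,0.04,0,0,0,0, 0.19,0,0.04,0,0,0,0, 0.19,0,0.04,0,0,0,0, 0.19,0,0.04,0,0,0,0, 0.19,0,0.04,0,0,0,0]' >/dev/null;  python3 - <<'E'
from h import *
tip();s=snap("side","s9");print(reds(s,300,375))
E
```

```text
t11.58 tip3 feeder [-97.1  -2.5 153.8] F feeder [-1.6  0.2 -0.1]
[([349.6, 200.7], 56), ([331.3, 222.7], 37)]
```

```bash
python3 -m inch '[0.06,0,0.013,0,0,0,0, 0.06,0,0.013,0,0,0,0, 0.06,0,0.013,0,0,0,0, 0.06,0,0.013,0,0,0,0, 0.04,0,0.008,0,0,0,0, 0.03,0,0.006,0,0,0,0, 0,0,0,0,0,0,0, 0,0,0,0,0,0,0, 0,0,0,0,0,0,0, 0,0,0,0,0,0,0]' >/dev/null;  python3 - <<'E'
from h import *
tip();s=snap("side","s10");print(reds(s,300,375))
E
```

```text
t12.47 tip3 feeder [-88.6  -2.4 153.3] F feeder [-3.7  0.4  1.3]
[([346.3, 201.1], 60), ([331.3, 222.6], 38)]
```

```bash
python3 -m inch '[0.03,0,0.006,0,0,0,0, 0.03,0,0.006,0,0,0,0, 0.03,0,0.006,0,0,0,0, 0,0,0,0,0,0,0, 0,0,0,0,0,0,0, 0,0,0,0,0,0,0, 0,0,0,0,0,0,0, 0,0,0,0,0,0,0, 0,0,0,0,0,0,0, 0,0,0,0,0,0,0]' >/dev/null;  python3 - <<'E'
from h import *
tip();s=snap("side","s11");print(reds(s,300,375))
E
```

```text
t13.35 tip3 feeder [-88.2  -2.4 153.1] F feeder [-21.8   0.8  11.1]
[([346.2, 201.2], 60), ([331.3, 222.6], 38)]
```

The shutter is against its stop: the force rose to 22 N and the tab is back at 346.2. I'll back off and lift clear.

```bash
python3 -m inch '[-0.2,0,-0.04,0,0,0,0, -0.4,0,-0.09,0,0,0,0, -0.5,0,-0.1,0,0,0,0, 0,0,-0.5,0,0,0,0, 0,0,-0.5,0,0,0,0, 0,0,-0.5,0,0,0,0, 0,0,0,0,0,0,0, 0,0,0,0,0,0,0, 0,0,0,0,0,0,0, 0,0,0,0,0,0,0]' >/dev/null;  python3 - <<'E'
from h import *
tip();s=snap("side","s12");print(reds(s,300,375))
f=snap("top","t12");f0=cv2.imread("pics/t8.png")[:,:,::-1]
print(reds(f));print(np.abs(f["pixels"][183:197,333:362].astype(int)-f0[183:197,333:362]).mean())
E
```

```text
t14.23 tip3 feeder [-129.    -2.3  195.9] F feeder [0.1 0.1 0.4]
[([346.2, 201.4], 57), ([331.3, 222.6], 38)]
[([332.4, 202.9], 129), ([265.2, 215.4], 141), ([299.2, 230.1], 19)]
0.31198686371100165
```

The shutter is home (tab at its starting pixels in both views), the gate is on its other stop, the bearings are still, and the arm is clear. I'll hand the job in.

```bash
python3 -c "
from workcell import bot
print(bot.close_job())"
```

```text
the job is handed in; nothing more can be done
None
```

I handed the job in at about 14 s with the gate switched to the right chute, the shutter pushed home and the arm clear; the first press was too shallow and had to be repeated, I saw the bearings only in the part of the chute not hidden by the lamp, and no verdict came back.

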